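# Fit the tension spring on the mixer's belt tensioner bar

### The job

Fit the steel tension spring onto the mixer's tensioner bar: first drop its down-turned hook fully into the short slotted hole in the bar so that the coil lies on the bar, then stretch the spring and slip its eye over the brass post, down under the post's button head, and let go. Be gentle: never press or pull the spring against the bar or the post with more than about 20 N, never stretch it more than 45 mm, and leave everything else on the worktop where it lies.

Things in the scene. Friction and masses are not known exactly. Their poses are not given: they have to be found in the camera images.
- spring: bright steel tension spring, about 0.1 kg, lying level in the blue cradle with its hook hanging free beyond one end. Origin on the coil's axis, above the hook's designed place; x along the coil from hook to eye, z up (level, as it is to be fitted). Coil 18 mm across (collides as an 18x18 mm square bar) from x = 15 to 75 mm. It does not bend
- coil_grip (a point): middle of the coil's hook-side part, on its axis, 45 mm along x from the spring's origin: grip the coil here from above, across (18 mm wide), between the cradle's saddles. Moves with the hook; axes as the spring's
- hook_tip_design (a point): where the hook's tip was designed to be: 27 mm straight below the spring's origin. The hook is a 6 mm round wire from the coil that turns straight down, tip flat with a broken edge. Hooks are bent by hand: the real peg stands up to about 10 mm to either side (spring's y) of this point, which this reading does not tell, so feel for the hole sideways
- eye_center (a point): centre of the eye at the spring's other end: a flat level ring, hole 15 mm, outside 25 mm, 5 mm thick; the point is at mid thickness, 6.5 mm below the coil's axis, 120 mm along x from the spring's origin plus the stretch. Axes as the spring's
- eye_grip (a point): middle of the eye's dark steel grip block, on the coil's axis, 25 mm from the eye's centre towards the hook: block 22 mm long (x), 12 mm wide (y), 18 mm high. Grip it from above, across, to stretch the spring. Axes as the spring's
- eye (a joint): stretch of the spring, m: 0 as it lies; it pulls back with 2.8 N + 280 N/m x stretch (7 to 10 N when fitted); more than 0.045 spoils it
- bar: tensioner bar, fixed: aluminium bed 180x56 mm (x, y), top face 30 mm above the worktop, on a dark base plate 180x78x6 mm; origin under its middle, x along it from the hole to the post
- anchor_hole (a point): middle of the mouth of the upright anchor hole in the bar's top face: a slot 12 mm long (bar's x), 7.5 mm wide (y), 24 mm deep; axes as the bar's. With the hook fully in, the coil lies on the bar and its axis is 9 mm above this point
- post: brass post on the bar's top face, fixed, 142 to 152 mm from the hole; origin at its foot's middle on the bar's top, z up. Shaft 8 mm thick and 6.5 mm high, then a button head 10.6 mm wide, tapered on top, that ends 11 mm above the bar. Fitted, the eye lies on the bar round the shaft; the spring pulls it back against the post's far side
- cradle: blue plastic cradle 110x36 mm, fixed, with two 36 mm wide saddles 45 mm high over all that carry the spring with its axis 43 mm above the worktop; origin under its middle, 60 mm along x from the spring's origin, x along the spring
- hex_key: L-shaped steel hex key, 33x93x5 mm, a bystander; origin at its underside's middle
- wing_bolt: T-shaped steel clamp bolt, 50x59x16 mm, a bystander; origin at its underside's middle
- tape_1: roll of brown tape lying flat, 96x95x25 mm, a bystander; origin at its underside's middle
- thermometer: steel probe thermometer, 37x137x37 mm, a bystander; origin at its underside's middle

How it is judged:
On the way, in this order (a step that is already met when the one before it is completed fails the run):
1. the hook is fully in the bar's hole, the coil down on the bar (horizontal distance between spring and anchor_hole below 0.013 m and z of spring in the frame of anchor_hole below 0.0125 m), for 0.2 s.
2. the stretched spring's eye is down round the post, the hook still in its hole (all of step 1 and horizontal distance between eye_center and post below 0.006 m and z of eye_center in the frame of post below 0.0055 m and value of joint eye above 0.012 m), for 0.2 s.
At the end, for the whole second after the job is handed in: The hook is in the hole (spring's origin within 13 mm of the hole sideways and less than 12.5 mm above its mouth), the eye is round the post and under its head (centre within 6 mm of the post's axis, less than 5.5 mm above the bar), the spring is stretched by more than 12 mm, and at rest (all of step 2 and linear speed of spring below 0.02 m/s); the robot touches nothing.
It fails at once if the spring presses on the bar with more than 25 N (contact force between spring and bar above 25 N).
It fails at once if the spring presses on the post with more than 25 N (contact force between spring and post above 25 N).
It fails at once if the spring is stretched by more than 46 mm (value of joint eye above 0.046 m).
It fails at once if a bystander is moved by more than 30 mm (distance of any of hex_key, wing_bolt, tape_1, thermometer from where it was at the start of the episode above 0.03 m).
It also fails if it takes over 72 s, if anything falls off the work surface, if the arm or the gripper's body presses on something with over 40 N, if the wrist force passes 120 N, or if a joint passes its speed limit or range.

### The arm

A 6-joint arm with a two-finger parallel gripper is mounted at the origin on a cart in front of the work surface, level with it; the furniture and walls round the work are solid. World frame = base frame: x ahead of the robot, y to its left, z up, the work surface at z = 0. Lengths are in m, angles in rad, forces in N, time in s.
With the tool pointing down it reaches from about 0.425 to 0.95 m from the base axis. Payload 3.5 kg.
Tool frame: the origin (TCP) lies between the finger pads; the fingertips stand 22 mm ahead of it and the grasp point (between the pads) lies 3 mm ahead of it (ctrl.nose_length is the z of the fingertips in the tool frame, in m); z points along the fingers, y is the line along which they close (so a half turn about z gives the same grasp; the last joint's range is limited). The gripper opens to 85 mm and grips with 20 to 120 N. Pads are 22 mm wide; open, the fingers measure 114 mm over their backs; the gripper's body (76 mm by 85 mm) begins 54 mm behind the grasp point. The pads swing forward as they close: fully open they stand 13 mm farther back than shut.
Start: joints at [0.986, 0.286, 1.577, -0, 1.279, -0.15], TCP at [0.284, 0.612, 0.226] pointing down, gripper open.
Joint ranges: [-2.77, 2.77], [-0.9, 2.22], [0.21, 2.48], [-1.53, 4.67], [0.24, 2.81], [-2.84, 2.84]. Speed limits (rad/s): [2.79, 2.79, 3.14, 3.14, 3.14, 3.14].

### API

Orientations are given as a unit quaternion [x, y, z, w].
In Python, from plant import ctrl gives the robot as it stands. The module is installed in compiled form; this text tells all that it offers.
- The arm moves only by the tool send_rows, never from a script. Its argument "rows" is text: rows parted by semicolons, each of 7 numbers parted by spaces: the turn, a rotation vector about the tool's x, y, z in degrees, then the shift along the tool's x, y, z in mm, then the opening, from -1 (shut) to 1 (fully open). A call has 1 to 8 rows; each row is the pose to reach, as a shift and turn from the pose commanded when the call began, along the tool's axes at that moment; what a row does not reach only later rows make up. A row lasts 1/8 s, in which the tool goes at most 62.5 mm and 10.7 degrees, less where a joint would pass 70% of its speed; a pose out of reach is approached as far as the arm can. A call with a gripper value outside its range is refused whole. The fingers move at their own pace and stop on an object; "grip_force" is the grip in N (left out, the last holds). Time passes only in rows, so rows that repeat a pose let the fingers close. It gives the time, the measured TCP pose, the force, the opening and the grip force at its end, in the units of the state.
- ctrl.get_state(): the state, without advancing time (a new reading comes with each control period).
- ctrl.read_camera(name): name is "side" or "top" or "wrist"; returns a dict with "color" (480x640x3 uint8, red, green, blue), "fx", "fy", "cx", "cy" (pixels), "extrinsics" (4x4, takes a point from world to camera coordinates). Camera axes: x right, y down, z forward; pixel columns grow to the right and rows downward; lengths in m; the calibration is good to about 2 mm. A picture is of the moment at which its call begins. There is no depth.
- ctrl.sign_off(): hands the job in; it is judged then, once.
Trained networks look in a picture, given as the dict that the camera call returned (one of the last four; its "shot" number tells which), for a name from the list of things; names that differ only in an ending like _2 or _b are one class to them, and where a whole thing is asked for, a point or a joint stands for the part that bears it (a point fixed in the world has none). Each returns a list of dicts, best first, with "p" (0 to 1); they miss things now and then, are a little off and sometimes report something else, mostly with a low value. They report only what shows in the picture. A call takes as long as a camera call.
- ctrl.look_for(picture, target): "position" ([x, y, z] in m, in the coordinates of the camera as it stood for that picture, good to about 4 mm: the middle of the surface that is visible of it).
The state is a dict: "time": time; "qpos": joint angles; "dq": joint speeds; "joint_efforts": joint torques, N m; "eef_pos": TCP position; "tcp_rot": TCP orientation; "contact_force": force on the tool from outside, world axes, zero at the start; "wrist_torque": the same for the moment, N m; "opening": opening from 0.0 (shut) to 1.0 (fully open); "finger_force": force on a finger pad.
Only numpy, scipy, OpenCV 4.12 (cv2) and the standard library are available. Lean on these libraries where they do the work, as an engineer would, in place of code of your own. Each camera call takes 0.05 s, during which the arm holds its last target. There are 200 camera calls.

## Working session

There is one attempt and no reset: what is moved stays moved. The work goes in short steps, Python scripts to look and compute and a tool call to move; the robot and the scene stay as the last step left them, time stands still between calls to the robot, and variables do not carry over. Pictures are saved under pics/ and viewed, at most 10 in all, crops included, and the job is handed in when it is done.

Besides the shell and the picture viewer there is one more tool, called as name(argument=value, ...) on one line, values as JSON. send_rows: Moves the arm, as the interface text tells. Its arguments: {"type":"object","properties":{"rows":{"type":"string"},"grip_force":{"type":"number"}},"required":["rows"]}

```bash
mkdir -p pics; cat > h.py <<'E'
import numpy as np, cv2
from plant import ctrl
from scipy.spatial.transform import Rotation as R
def w(pic,p):
    E=np.array(pic["extrinsics"]); return np.linalg.inv(E)@np.r_[p,1]
def ray(pic,u,v,z):
    E=np.linalg.inv(np.array(pic["extrinsics"])); d=E[:3,:3]@np.array([(u-pic["cx"])/pic["fx"],(v-pic["cy"])/pic["fy"],1]); o=E[:3,3]
    return (o+d*(z-o[2])/d[2]).round(4)
def px(pic,P):
    c=np.array(pic["extrinsics"])@np.r_[P,1]; return (c[0]/c[2]*pic["fx"]+pic["cx"],c[1]/c[2]*pic["fy"]+pic["cy"])
def save(pic,n,crop=None,s=1):
    im=pic["color"][:,:,::-1]
    if crop: a,b,c,d=crop; im=im[b:d,a:c]
    cv2.imwrite("pics/"+n,cv2.resize(im,None,fx=s,fy=s,interpolation=cv2.INTER_CUBIC))
E
python3 - <<'E'
from h import *
s=ctrl.get_state(); print(s)
for n in ["top","side"]:
    p=ctrl.read_camera(n); save(p,n+"1.png")
    print(n,np.linalg.inv(p["extrinsics"])[:3,3].round(3),p["fx"])
    for t in ["spring","eye_center","eye_grip","coil_grip","bar","post","cradle","hook_tip_design"]:
        r=ctrl.look_for(p,t)
        print(t,[(w(p,k["position"])[:3].round(4),round(k["p"],2),np.round(px(p,w(p,k["position"])[:3]))) for k in r[:2]])
E
```

```text
{'time': 0.0, 'qpos': array([ 9.85994784e-01,  2.87170000e-01,  1.57819514e+00,  2.36969705e-05,
        1.27857715e+00, -1.49992449e-01]), 'dq': array([ 0.00063472,  0.00115317,  0.00070912, -0.00074992,  0.00057193,
       -0.00012294]), 'joint_efforts': array([-5.98316019e-04, -4.05973291e+01, -2.92629147e+01, -9.04481703e-05,
        5.63705689e-03,  8.69424639e-06]), 'eef_pos': array([0.28392348, 0.61164236, 0.22423447]), 'tcp_rot': array([ 2.15699192e-01,  9.76459153e-01, -1.09234138e-03, -4.32564366e-04]), 'contact_force': array([0.27065112, 0.38054928, 0.3460204 ]), 'wrist_torque': array([-0.02345236,  0.02250654, -0.00545279]), 'finger_force': 0.0, 'opening': 0.9945711903445048}
top [0.427 0.182 0.923] 476.36515759866074
spring [(array([0.4594, 0.2526, 0.0483]), 0.68, array([270., 300.]))]
eye_center [(array([0.4685, 0.2407, 0.0516]), 0.83, array([276., 295.]))]
eye_grip [(array([0.4663, 0.2398, 0.0514]), 0.82, array([277., 297.])), (array([0.651 , 0.255 , 0.0208]), 0.45, array([271., 202.]))]
coil_grip [(array([0.4644, 0.2584, 0.0515]), 0.89, array([266., 298.]))]
bar [(arr
[... 253 characters left out ...]
]))]
hook_tip_design [(array([0.4577, 0.254 , 0.0498]), 0.83, array([269., 301.]))]
side [0.938 0.483 0.74 ] 479.0741134273454
spring [(array([0.4599, 0.2611, 0.0477]), 0.91, array([379., 231.]))]
eye_center [(array([0.4652, 0.2392, 0.0453]), 0.75, array([367., 227.]))]
eye_grip [(array([0.465 , 0.2343, 0.0504]), 0.6, array([365., 224.]))]
coil_grip [(array([0.4592, 0.2568, 0.047 ]), 0.75, array([377., 230.]))]
bar [(array([0.5998, 0.0909, 0.0285]), 0.72, array([257., 238.]))]
post []
cradle [(array([0.4697, 0.2614, 0.0116]), 0.81, array([373., 246.])), (array([0.6563, 0.2527, 0.0181]), 0.23, array([306., 312.]))]
hook_tip_design [(array([0.4614, 0.2599, 0.0424]), 0.96, array([377., 233.]))]
```

```bash
python3 - <<'E'
import cv2
a=cv2.imread("pics/top1.png")[180:340,220:420];cv2.imwrite("pics/top1c.png",cv2.resize(a,None,fx=3.7,fy=3.7,interpolation=cv2.INTER_CUBIC))
a=cv2.imread("pics/side1.png")[150:350,200:440];cv2.imwrite("pics/side1c.png",cv2.resize(a,None,fx=3,fy=3,interpolation=cv2.INTER_CUBIC))
E
```

```text
(no output)
```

View pics/top1c.png

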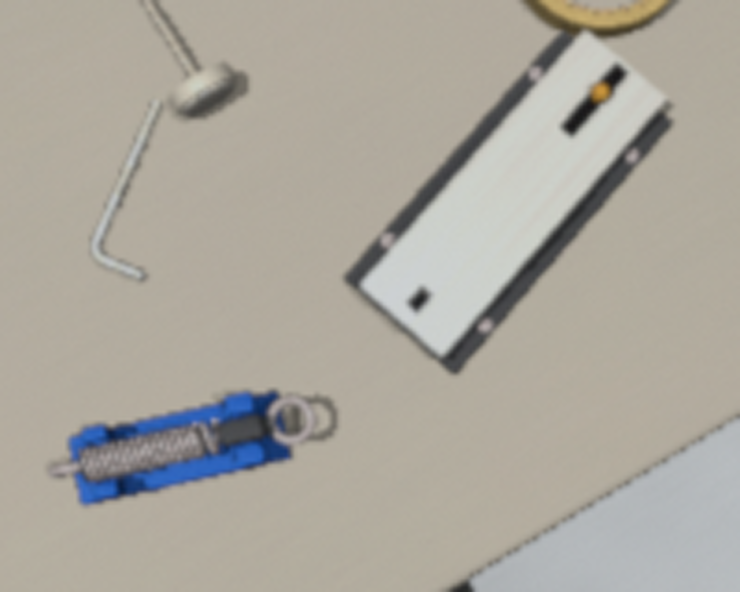

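View pics/side1c.png

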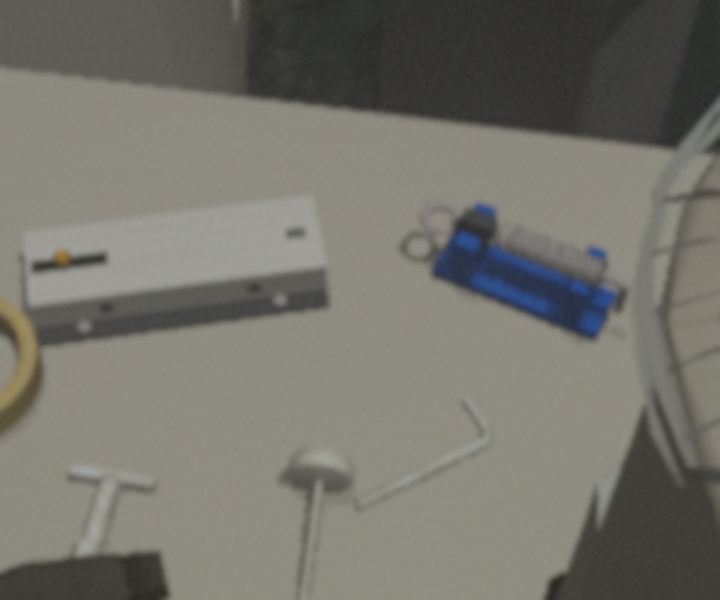

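The top crop shows the spring in the cradle, with the eye at (293,420) and hook at (50,468). The bar's hole is at (419,299) and the post at (600,92). The side crop shows the same layout. I'll compute coarse positions and then refine them with the wrist camera.

```bash
python3 - <<'E'
from h import *
p=ctrl.read_camera("top")
f=lambda x,y,z:ray(p,220+x/3.7,180+y/3.7,z)
h=f(419,299,.03);po=f(600,92,.041);e=f(293,420,.0365);c0=f(85,463,.043);c1=f(213,438,.043);hk=f(52,468,.043)
print(h,po,e,c0,c1,hk)
d=(po-h)[:2];print("dist",np.linalg.norm(d),np.degrees(np.arctan2(d[1],d[0])))
for q in (c0,hk):
  d=(e-q)[:2];print(np.linalg.norm(d),np.degrees(np.arctan2(d[1],d[0])))
T=R.from_quat(ctrl.get_state()["tcp_rot"]);print(T.as_matrix().round(3))
wc=ctrl.read_camera("wrist");E=np.linalg.inv(wc["extrinsics"]);M=np.eye(4);M[:3,:3]=T.as_matrix();M[:3,3]=ctrl.get_state()["eef_pos"];print((np.linalg.inv(M)@E).round(4),wc["fx"])
E
```

```text
[0.534  0.1355 0.03  ] [0.6398 0.0419 0.041 ] [0.4724 0.1994 0.0365] [0.4511 0.3018 0.043 ] [0.4632 0.2389 0.043 ] [0.4487 0.318  0.043 ]
dist 0.14126075180318134 -41.49880524156359
0.10459182568441955 -78.2495873684837
0.12094482212976297 -78.69935823118668
[[-0.907  0.421  0.   ]
 [ 0.421  0.907  0.   ]
 [ 0.     0.    -1.   ]]
[[ 5.000e-04 -9.629e-01 -2.700e-01  6.830e-02]
 [ 1.000e+00  7.000e-04 -6.000e-04  9.000e-04]
 [ 8.000e-04 -2.700e-01  9.629e-01 -1.490e-01]
 [ 0.000e+00  0.000e+00  0.000e+00  1.000e+00]] 380.4276232704965
```

send_rows(rows="0 0 53.4 -300 -235 44 1;0 0 53.4 -300 -235 44 1;0 0 53.4 -300 -235 44 1;0 0 53.4 -300 -235 44 1;0 0 53.4 -300 -235 44 1;0 0 53.4 -300 -235 44 1;0 0 53.4 -300 -235 44 1;0 0 53.4 -300 -235 44 1")

```text
time: 2.0
eef_pos: [0.4576, 0.2726, 0.1818]
tcp_rot: [0.632, 0.775, 0.0, -0.0]
contact_force: [-1.1, -0.0, -0.8]
opening: 1.001
finger_force: 0.0
```

```bash
cat >> h.py <<'E'
def goto(P,ang):
    """shift (mm) and turn (deg) in tool axes to bring TCP to P with tool x at ang (deg, world)"""
    s=ctrl.get_state(); T=R.from_quat(s["tcp_rot"]).as_matrix()
    a=np.radians(ang); G=np.array([[np.cos(a),np.sin(a),0],[np.sin(a),-np.cos(a),0],[0,0,-1]])
    print("t",round(s["time"],2),"pos",s["eef_pos"].round(4),"ang",np.degrees(np.arctan2(T[1,0],T[0,0])).round(2),"F",s["contact_force"].round(1),"tq",s["wrist_torque"].round(2),"open",round(s["opening"],3),"ff",round(s["finger_force"],1))
    print(" rot",np.degrees(R.from_matrix(T.T@G).as_rotvec()).round(2)," shift",(T.T@(np.array(P)-s["eef_pos"])*1000).round(1))
E
python3 - <<'E'
from h import *
p=ctrl.read_camera("wrist"); save(p,"w1.png")
goto([.4572,.2726,.046],101.7)
for n,P in dict(eye=[.4724,.1994,.0365],grip=[.4572,.2726,.043],hole=[.534,.1355,.03],post=[.6398,.0419,.041]).items(): print(n,np.round(px(p,P)))
E
```

```text
t 2.05 pos [0.4572 0.2733 0.1819] ang 101.7 F [-0.3  0.5 -0.2] tq [ 0.04 -0.02 -0.02] open 0.997 ff 0.0
 rot [ 0.01 -0.03 -0.  ]  shift [ -0.8  -0.2 135.9]
eye [314. 308.]
grip [314. 224.]
hole [366. 380.]
post [451. 488.]
```

View pics/w1.png

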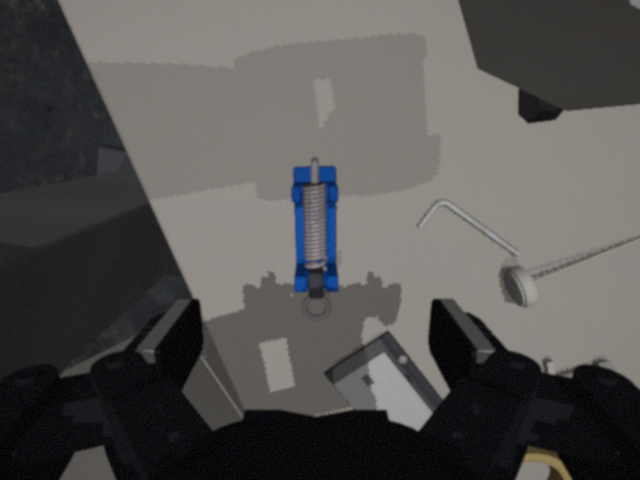

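The wrist view shows the coil axis running from (314,187) to (316,262), the eye at (317,307) and the hole near (367,380). This agrees with the top-camera estimates within 3 px.

```bash
python3 - <<'E'
from h import *
p=ctrl.read_camera("wrist")
g=cv2.cvtColor(p["color"],cv2.COLOR_RGB2HSV)
m=cv2.inRange(g,(105,150,60),(130,255,255)); m[:, :270]=0; m[:,360:]=0; m[:150]=0;m[320:]=0
ys,xs=np.nonzero(m); print(xs.min(),xs.max(),ys.min(),ys.max()); 
for y in range(180,300,12):
    r=xs[ys==y]; print(y,r.min(),r.max(),end='; ')
print()
e=ray(p,317,307,.0365);c0=ray(p,314,187,.043);c1=ray(p,316,262,.043);h=ray(p,367,380,.03);print(e,c0,c1,h)
d=(e-c0)[:2];print(np.linalg.norm(d),np.degrees(np.arctan2(d[1],d[0])))
E
```

```text
293 337 168 292
180 295 334; 192 293 337; 204 296 334; 216 296 334; 228 296 334; 240 297 334; 252 297 334; 264 297 334; 276 296 336; 288 295 337; 
[0.4742 0.2018 0.0365] [0.451  0.3016 0.043 ] [0.4647 0.2432 0.043 ] [0.5347 0.1364 0.03  ]
0.10246111457523772 -76.91317354743754
```

send_rows(rows="0 0 -0.3 -0.5 0.9 50 0.3;0 0 -0.3 -0.5 0.9 100 0;0 0 -0.3 -0.5 0.9 125 0;0 0 -0.3 -0.5 0.9 136 0;0 0 -0.3 -0.5 0.9 136 0", grip_force=40)

```text
time: 2.72
eef_pos: [0.458, 0.2733, 0.0456]
tcp_rot: [0.629, 0.778, -0.0, -0.0]
contact_force: [-0.1, 0.5, 0.6]
opening: 0.497
finger_force: 0.0
```

send_rows(rows="0 0 0 0 0 0 -1;0 0 0 0 0 0 -1;0 0 0 0 0 0 -1;0 0 0 0 0 0 -1;0 0 0 0 0 0 -1;0 0 0 0 0 0 -1", grip_force=40)

```text
time: 3.48
eef_pos: [0.4589, 0.2725, 0.0463]
tcp_rot: [0.629, 0.777, 0.0, 0.0]
contact_force: [-0.4, 0.1, 5.2]
opening: 0.004
finger_force: 2.6
```

```bash
python3 - <<'E'
from h import *
goto([.4572,.2726,.046],102)
p=ctrl.read_camera("wrist"); q=ctrl.read_camera("side")
a=cv2.resize(p["color"][100:400,190:450],None,fx=1.5,fy=1.5); b=cv2.resize(q["color"][180:280,320:440],None,fx=3.4,fy=4.5)
save({"color":np.hstack([a,b])},"w2.png")
E
```

```text
t 3.48 pos [0.4589 0.2725 0.0463] ang 101.99 F [-0.4  0.1  5.2] tq [-0.09  0.15 -0.06] open 0.004 ff 2.6
 rot [ 0.06 -0.   -0.01]  shift [ 0.4 -1.7  0.3]
```

View pics/w2.png

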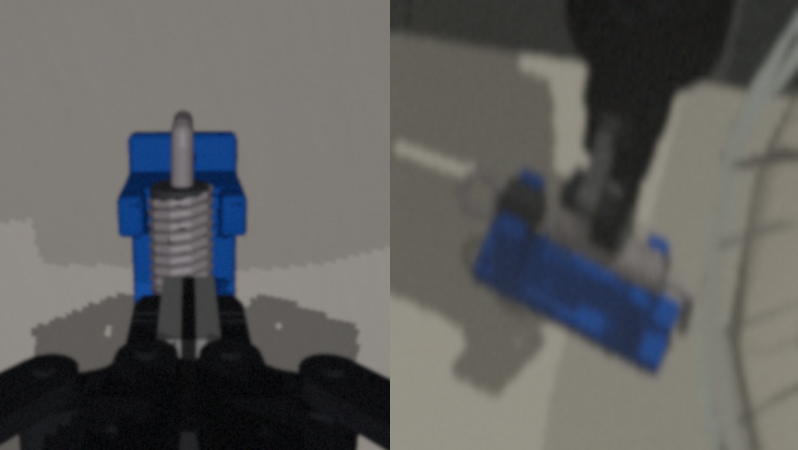

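The fingers look shut on top of the coil rather than around it. I'll check nose_length and the projections.

```bash
python3 - <<'E'
from h import *
print(ctrl.nose_length)
p=ctrl.read_camera("wrist"); s=ctrl.get_state();T=R.from_quat(s["tcp_rot"]).as_matrix();q=s["eef_pos"]
for z in (-.03,0,.003,.022): print(z,[np.round(px(p,q+T@np.array([x,0,z]))) for x in (-.011,0,.011)])
for c,r in ((182,190),(182,125)): print(ray(p,190+c/1.5,100+r/1.5,.043))
print(s["finger_force"],s["opening"],s["contact_force"])
E
```

```text
0.022
-0.03 [array([314., 364.]), array([314., 336.]), array([314., 308.])]
0 [array([314., 323.]), array([314., 300.]), array([314., 276.])]
0.003 [array([314., 320.]), array([314., 297.]), array([314., 273.])]
0.022 [array([314., 302.]), array([314., 281.]), array([314., 259.])]
[0.4512 0.3029 0.043 ]
[0.4476 0.3204 0.043 ]
2.7390979777374014 -0.0023024806118870597 [-0.96594922 -0.629213    4.86041613]
```

```bash
python3 - <<'E'
from h import *
p=ctrl.read_camera("wrist"); 
im=np.clip(p["color"][210:360,220:410].astype(float)*2.2,0,255).astype(np.uint8)
save({"color":im},"w3.png",None,4)
E
```

```text
(no output)
```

View pics/w3.png

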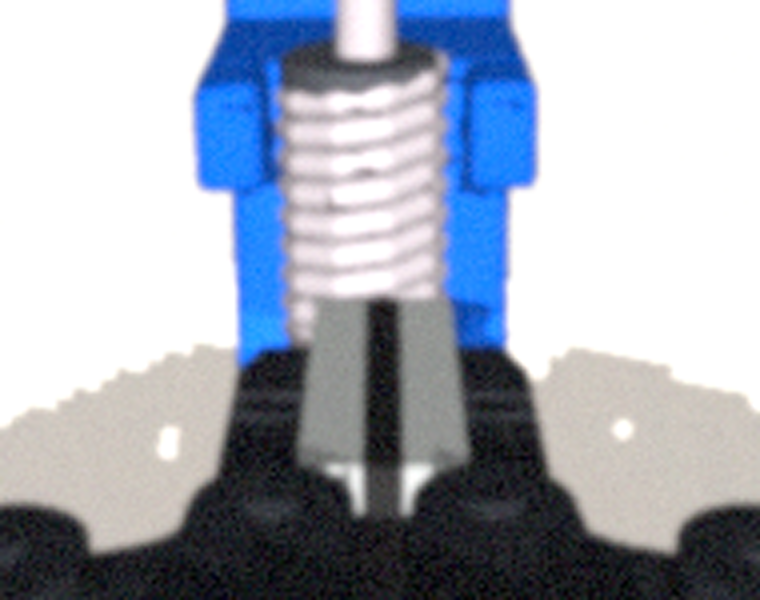

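The gray fingertips are shut on top of the coil at (385,300). That puts the tips about 28 mm shorter than stated (tool z about -6 mm), which matches the open-finger view and the 5 N upward contact. I'll lift, open and go 28 mm deeper.

send_rows(rows="0 0 0 0 -1 -20 -1;0 0 0 0 -1 -20 0;0 0 0 0 -1 -20 0;0 0 0 0 -1 -20 0;0 0 0 0 -1 -20 0;0 0 0 0 -1 0 0;0 0 0 0 -1 15 0;0 0 0 0 -1 20 0")

```text
time: 4.68
eef_pos: [0.4563, 0.2718, 0.0241]
tcp_rot: [0.629, 0.777, -0.001, -0.001]
contact_force: [-0.1, -0.7, 0.2]
opening: 0.494
finger_force: 0.0
```

send_rows(rows="0 0 0 0 0 4 0;0 0 0 0 0 8 0;0 0 0 0 0 8 0")

```text
time: 5.05
eef_pos: [0.4574, 0.2722, 0.0176]
tcp_rot: [0.629, 0.777, -0.0, -0.0]
contact_force: [0.3, 0.2, 0.8]
opening: 0.5
finger_force: 0.0
```

send_rows(rows="0 0 0 0 0 0 -1;0 0 0 0 0 0 -1;0 0 0 0 0 0 -1;0 0 0 0 0 0 -1;0 0 0 0 0 0 -1", grip_force=50)

```text
time: 5.68
eef_pos: [0.4578, 0.2723, 0.0181]
tcp_rot: [0.629, 0.777, 0.0, 0.0]
contact_force: [0.1, -0.5, 3.7]
opening: 0.204
finger_force: 49.1
```

```bash
python3 - <<'E'
from h import *
goto([.4572,.2726,.018],102)
E
```

```text
t 5.67 pos [0.4578 0.2723 0.0181] ang 101.99 F [ 0.1 -0.5  3.7] tq [-0.03  0.01  0.03] open 0.204 ff 49.1
 rot [ 0.06 -0.01 -0.01]  shift [ 0.4 -0.6  0.1]
```

send_rows(rows="0 0 0 0 0 -10 -1;0 0 0 0 0 -40 -1;0 0 0 0 0 -80 -1;0 0 0 0 0 -100 -1;0 0 0 0 0 -100 -1;0 0 0 0 0 -100 -1")

```text
time: 6.42
eef_pos: [0.4564, 0.2718, 0.1164]
tcp_rot: [0.629, 0.777, -0.001, -0.001]
contact_force: [0.8, -0.3, -0.2]
opening: 0.201
finger_force: 49.1
```

```bash
python3 - <<'E'
from h import *
goto([.4572,.2726,.118],102)
p=ctrl.read_camera("wrist"); q=ctrl.read_camera("side")
s=ctrl.get_state();T=R.from_quat(s["tcp_rot"]).as_matrix();o=s["eef_pos"]
for n,v in dict(cg=[0,0,-.025],c0=[.03,0,-.025],org=[.045,0,-.025],tip=[.045,0,.002]).items():
    print(n,np.round(px(p,o+T@v)),np.round(px(q,o+T@v)))
a=cv2.resize(p["color"][100:300,240:390],None,fx=2.66,fy=2.66)
u,v=np.array(px(q,o),int); b=cv2.resize(q["color"][v-60:v+60,u-60:u+60],(532,532)); b=b[:a.shape[0]];a=a[:b.shape[0]]
print(u,v); save({"color":np.clip(1.6*np.hstack([a,b[:, :400]]).astype(float),0,255).astype(np.uint8)},"w4.png")
E
```

```text
t 6.42 pos [0.4564 0.2718 0.1164] ang 101.99 F [ 0.8 -0.3 -0.2] tq [-0.03 -0.02 -0.07] open 0.201 ff 49.1
 rot [-0.13  0.02 -0.01]  shift [ 0.6  0.9 -1.6]
cg [314. 329.] [393. 199.]
c0 [314. 250.] [410. 206.]
org [313. 207.] [419. 209.]
tip [314. 194.] [416. 219.]
390 208
```

View pics/w4.png

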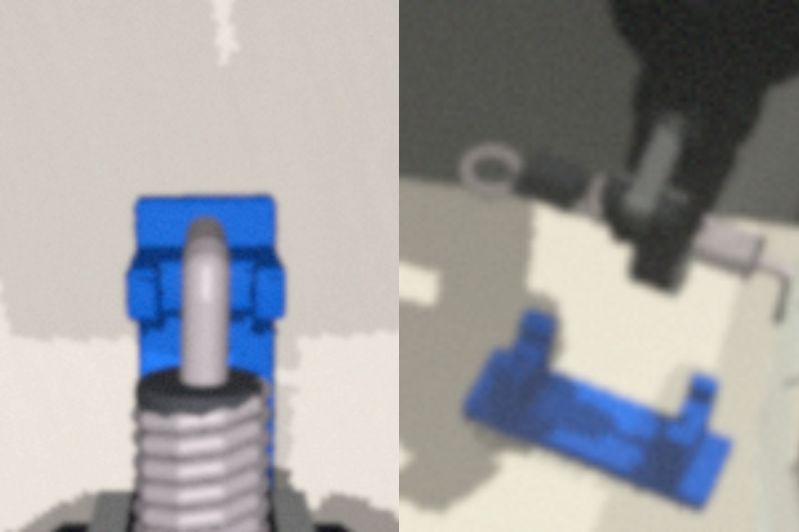

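The spring is lifted level. In the wrist view the hook peg is at column 317 against the coil centre at 315, so the peg is about +1 mm in tool y. The fingertips reach about 16 mm below the coil axis and would hit the bar, so I'll put the spring back and regrip 10 mm higher.

send_rows(rows="0 0 0 0 0 50 -1;0 0 0 0 0 85 -1;0 0 0 0 0 96 -1;0 0 0 0 0 100 -1;0 0 0 0 0 100 -1;0 0 0 0 0 100 -0.1;0 0 0 0 0 100 -0.1;0 0 0 0 0 100 -0.1")

```text
time: 7.52
eef_pos: [0.4574, 0.2722, 0.0177]
tcp_rot: [0.629, 0.777, 0.0, 0.0]
contact_force: [0.1, 0.1, -0.5]
opening: 0.451
finger_force: 0.0
```

send_rows(rows="0 0 0 0 0 -10 -0.1;0 0 0 0 0 -10 -0.1;0 0 0 0 0 -10 -1;0 0 0 0 0 -10 -1;0 0 0 0 0 -10 -1;0 0 0 0 0 -10 -1;0 0 0 0 0 -10 -1", grip_force=60)

```text
time: 8.4
eef_pos: [0.4577, 0.2723, 0.0281]
tcp_rot: [0.629, 0.777, 0.0, 0.0]
contact_force: [-0.4, 0.6, 5.9]
opening: 0.195
finger_force: 60.2
```

send_rows(rows="0 0 0 0 0 -10 -1;0 0 0 0 0 -30 -1;0 0 0 0 0 -60 -1;0 0 0 0 0 -60 -1;0 0 0 0 0 -60 -1")

```text
time: 9.02
eef_pos: [0.4565, 0.2719, 0.0865]
tcp_rot: [0.629, 0.777, -0.001, -0.0]
contact_force: [-0.2, 0.3, -0.7]
opening: 0.195
finger_force: 59.6
```

```bash
python3 - <<'E'
from h import *
goto([.5825,.0907,.065],138.5)
q=ctrl.read_camera("top"); a=np.clip(q["color"].astype(float)*1.2,0,255).astype(np.uint8)
save({"color":a},"full.png")
# bar bed edges: bright low-saturation region
g=cv2.cvtColor(q["color"],cv2.COLOR_RGB2HSV); m=((g[...,1]<25)&(g[...,2]>150)).astype(np.uint8); m[:170]=0;m[300:]=0;m[:,:300]=0;m[:,420:]=0
m=cv2.morphologyEx(m,cv2.MORPH_CLOSE,np.ones((7,7)))
c=max(cv2.findContours(m,0,2)[0],key=cv2.contourArea); r=cv2.boxPoints(cv2.minAreaRect(c)); P=np.array([ray(q,u,v,.03) for u,v in r]); print(P)
print([(np.linalg.norm(d),np.degrees(np.arctan2(d[1],d[0]))) for d in (P[1:]-P[:-1])[:,:2]],P.mean(0))
E
```

```text
t 9.03 pos [0.4565 0.2719 0.0865] ang 101.98 F [-0.2  0.3 -0.7] tq [ 0.03  0.01 -0.02] open 0.195 ff 59.6
 rot [-1.000e-01 -2.000e-02 -3.652e+01]  shift [-203.4   85.6   21.4]
[[ 0.5448  0.1767  0.03  ]
 [ 0.6863  0.0544  0.03  ]
 [ 0.6335 -0.0034  0.03  ]
 [ 0.4946  0.1195  0.03  ]]
[(np.float64(0.18702817969493266), np.float64(-40.837215155068726)), (np.float64(0.07828588633974841), np.float64(-132.41153732461612)), (np.float64(0.18546595374892932), np.float64(138.49730200475074))] [0.5898 0.0868 0.03  ]
```

send_rows(rows="0 0 -36.6 -203 86 0 -1;0 0 -36.6 -203 86 0 -1;0 0 -36.6 -203 86 0 -1;0 0 -36.6 -203 86 0 -1;0 0 -36.6 -203 86 0 -1;0 0 -36.6 -203 86 20 -1;0 0 -36.6 -203 86 32 -1;0 0 -36.6 -203 86 32 -1")

```text
time: 10.07
eef_pos: [0.5811, 0.0926, 0.0528]
tcp_rot: [0.353, 0.936, -0.001, -0.003]
contact_force: [0.4, -0.7, -1.5]
opening: 0.193
finger_force: 59.6
```

```bash
python3 - <<'E'
from h import *
goto([.5825,.0907,.054],138.6)
p=ctrl.read_camera("wrist")
s=ctrl.get_state();T=R.from_quat(s["tcp_rot"]).as_matrix();o=s["eef_pos"]
print([np.round(px(p,o+T@np.array(v)),1) for v in ([.03,0,-.015],[.045,0,-.015],[.045,0,.012])], np.round(px(p,[.534,.1355,.03]),1))
save({"color":np.clip(1.5*p["color"][90:290,225:405].astype(float),0,255).astype(np.uint8)},"w5.png",None,3)
q=ctrl.read_camera("top");np.save("top2.npy",q["color"])
E
```

```text
t 10.07 pos [0.5811 0.0926 0.0528] ang 138.67 F [ 0.4 -0.7 -1.5] tq [ 0.01 -0.   -0.01] open 0.193 ff 59.6
 rot [-0.2  -0.24  0.07]  shift [-2.2 -0.5 -1.2]
[array([315. , 244.6]), array([315. , 203.9]), array([315.2, 192.4])] [316.4 143.6]
```

View pics/w5.png

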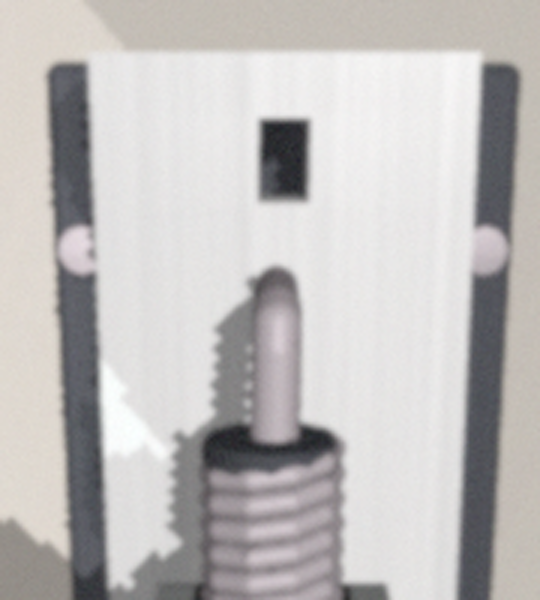

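The wrist view shows the hole at crop (284,160) and the peg tip at (276,268), with the bar's edges parallel to the tool. That gives a shift of +1.2 mm in tool y and about +16 mm in tool x.

send_rows(rows="0 0 0 8 1.2 0 -1;0 0 0 16 1.2 0 -1;0 0 0 16 1.2 4 -1;0 0 0 16 1.2 8 -1;0 0 0 16 1.2 8 -1;0 0 0 16 1.2 8 -1")

```text
time: 10.92
eef_pos: [0.5726, 0.1028, 0.0475]
tcp_rot: [0.354, 0.935, -0.0, -0.0]
contact_force: [0.6, -0.7, -0.7]
opening: 0.196
finger_force: 59.6
```

```bash
python3 - <<'E'
from h import *
goto([.5825,.0907,.054],138.6)
p=ctrl.read_camera("wrist"); np.save("w6.npy",p["color"]); print(p["cx"],p["cy"])
s=ctrl.get_state();T=R.from_quat(s["tcp_rot"]).as_matrix();o=s["eef_pos"]
for x in (.045,.0475): print(np.round(px(p,o+T@np.array([x,0,.012])),1))
g=p["color"].mean(2)
for r in range(150,225,4): print(r,g[r,296:342:2].astype(int))
E
```

```text
t 10.93 pos [0.5726 0.1028 0.0475] ang 138.57 F [ 0.6 -0.7 -0.7] tq [0.02 0.05 0.05] open 0.196 ff 59.6
 rot [-0.   -0.   -0.03]  shift [-15.4  -2.5  -6.5]
315.25210655237197 238.8556067716671
[313.7 189.8]
[313.7 183.9]
150 [151 151 150 152 154 156 157 155 154 154 154 155 156 155 156 153 154 154
 157 159 157 156 157]
154 [152 151 149 152 154 156 156 154 154 156 153 155 155 154 155 153 154 154
 156 158 156 156 156]
158 [151 151 150 152 155 155 157 153 154 154 152 153 154 154 155 153 153 154
 157 157 156 157 156]
162 [152 150 150 153 151 105  54  52  50  46  50  49  54  85 145 154 153 153
 157 158 157 156 157]
166 [151 151 151 152 151 101  38  30  29  28  31  27  32  76 145 154 154 153
 157 158 157 157 157]
170 [152 149 150 150 151 102  39  38  37  32  31  33  34  86 146 154 154 153
 157 157 155 155 155]
174 [151 150 149 151 151 104  59  58  48  33  30  32  33  87 146 153 153 155
 156 155 154 155 155]
178 [151 150 149 151 149 104  58  55  52  40  45  48  41  88 146 153 151 152
 155 156 154 155 155]
182 [151 150 147 150 150 107  72  64  55  60  65  69  68  87 142 152 152 153
 153 156 1
[... 301 characters left out ...]
54 152]
198 [147 141 117  90  86  88  83  89 107 118 132 139 129 115 107 141 150 150
 153 152 151 153 151]
202 [117  89  85  85  89  91  83  90 107 119 135 140 130 116 106 140 150 151
 153 153 152 153 153]
206 [134 109  88  86  89  89  83  86 108 119 132 138 128 114 107 140 148 151
 153 153 151 152 152]
210 [125  92  84  86  88  87  83  89 106 116 124 126 121 113 108 141 150 150
 152 152 152 154 152]
214 [105  88  84  86  89  88  83  90 108 117 123 127 121 112 106 141 150 151
 152 152 151 152 152]
218 [124  88  88  88  87  87  80  89 108 119 123 127 119 111 106 143 150 150
 153 151 150 153 151]
222 [106  89  84  86  89  87  79  90 109 116 123 127 121 112 107 141 149 150
 153 152 150 152 152]
```

send_rows(rows="0 0 0 4 -1 0 -1;0 0 0 4 -1 0 -1;0 0 0 4 -1 2 -1;0 0 0 4 -1 4 -1;0 0 0 4 -1 5 -1;0 0 0 4 -1 6 -1;0 0 0 4 -1 7 -1;0 0 0 4 -1 7 -1")

```text
time: 11.98
eef_pos: [0.5687, 0.1048, 0.0405]
tcp_rot: [0.354, 0.935, -0.0, -0.0]
contact_force: [-0.5, -0.0, -1.0]
opening: 0.19
finger_force: 59.6
```

```bash
python3 - <<'E'
from h import *
goto([.5825,.0907,.054],138.6)
p=ctrl.read_camera("wrist")
g=p["color"].mean(2)
for r in range(158,206,4): print(r,g[r,296:342:2].astype(int))
goto([.5825,.0907,.054],138.6)
E
```

```text
t 11.97 pos [0.5687 0.1048 0.0405] ang 138.59 F [-0.5 -0.  -1. ] tq [ 0.02 -0.    0.  ] open 0.19 ff 59.6
 rot [-0.01 -0.01 -0.01]  shift [-19.7  -1.5 -13.5]
158 [151 152 150 149 151 155 155 156 155 152 155 155 153 156 154 154 153 154
 154 155 158 158 156]
162 [151 151 150 150 152 154 157 155 154 152 155 153 153 154 156 153 154 153
 153 154 157 155 155]
166 [151 151 149 149 151 154 155 155 154 153 153 153 153 153 155 154 153 152
 152 153 157 155 153]
170 [151 151 148 147 150 153 155 154 153 151 153 151 151 154 154 153 152 152
 152 153 156 154 156]
174 [152 151 150 150 152 151 105  47  42  42  42  42  41  43  60 125 152 152
 153 154 157 156 155]
178 [151 152 150 147 151 150 101  33  28  40  47  45  41  32  61 132 152 153
 154 154 157 155 154]
182 [152 151 150 149 151 150 103  45  54  60  66  67  67  62  65 131 152 152
 153 153 156 155 154]
186 [151 151 149 148 149 137  86  55  63  75  82  85  82  72  73 132 153 152
 152 153 155 155 154]
190 [151 151 148 149 148 140  85  60  76  88  92  99  96  87  86 133 151 151
 152 154 154 155 153]
194 [150 150 150 148 144 121  74  78 100 112 122 125 122 112  99 137 151 151
 151 152 154 153 152]
198 [149 150 134 104  91  86  74  81  98 119 131 139 129 116 109 143 149 151
 151 153 154 153 153]
202 [148 129  95  86  85  91  82  86 106 119 134 140 128 113 106 142 150 151
 150 151 153 152 151]
t 12.03 pos [0.5688 0.1048 0.0406] ang 138.59 F [-0.   0.1 -1.1] tq [ 0.01 -0.01 -0.02] open 0.194 ff 59.6
 rot [-0.   -0.   -0.01]  shift [-19.6  -1.5 -13.4]
```

send_rows(rows="0 0 0 0 0 0.7 -1;0 0 0 0 0 1.4 -1;0 0 0 0 0 2 -1;0 0 0 0 0 2 -1")

```text
time: 12.52
eef_pos: [0.5687, 0.1049, 0.0385]
tcp_rot: [0.354, 0.935, -0.0, -0.0]
contact_force: [-0.2, -0.4, -1.0]
opening: 0.194
finger_force: 59.6
```

send_rows(rows="0 0 0 0 0 1 -1;0 0 0 0 0 2 -1;0 0 0 0 0 3 -1;0 0 0 0 0 3 -1")

```text
time: 13.02
eef_pos: [0.5687, 0.1048, 0.0355]
tcp_rot: [0.354, 0.935, -0.0, -0.0]
contact_force: [-0.7, -0.3, -0.4]
opening: 0.19
finger_force: 59.6
```

send_rows(rows="0 0 0 0 0 1.5 -1;0 0 0 0 0 3 -1;0 0 0 0 0 4.5 -1;0 0 0 0 0 6 -1;0 0 0 0 0 6 -1")

```text
time: 13.65
eef_pos: [0.5687, 0.1049, 0.0294]
tcp_rot: [0.354, 0.935, -0.0, -0.0]
contact_force: [-0.3, 0.4, -0.2]
opening: 0.193
finger_force: 59.6
```

send_rows(rows="0 0 0 0 0 1 -1;0 0 0 0 0 2 -1;0 0 0 0 0 3 -1;0 0 0 0 0 3 -1")

```text
time: 14.15
eef_pos: [0.5687, 0.1048, 0.0265]
tcp_rot: [0.354, 0.935, -0.0, -0.0]
contact_force: [-0.1, 0.3, -1.1]
opening: 0.194
finger_force: 59.6
```

send_rows(rows="0 0 0 0 0 0.7 -1;0 0 0 0 0 1.4 -1;0 0 0 0 0 2 -1;0 0 0 0 0 2 -1")

```text
time: 14.65
eef_pos: [0.5688, 0.1049, 0.0248]
tcp_rot: [0.354, 0.935, -0.0, -0.0]
contact_force: [0.3, 0.9, 1.7]
opening: 0.196
finger_force: 60.5
```

The contact matches the coil lying on the bar. I'll release, then look at the eye and post.

send_rows(rows="0 0 0 0 0 -0.5 -0.1;0 0 0 0 0 -0.5 -0.1;0 0 0 0 0 -0.5 -0.1;0 0 0 0 0 -20 -0.1;0 0 0 0 0 -60 -0.1;0 0 0 -40 0 -90 -0.1;0 0 0 -70 0 -90 -0.1;0 0 0 -70 0 -90 -0.1")

```text
time: 15.65
eef_pos: [0.6233, 0.0572, 0.1171]
tcp_rot: [0.355, 0.935, 0.001, 0.002]
contact_force: [0.2, 0.1, -0.3]
opening: 0.451
finger_force: 0.0
```

send_rows(rows="0 0 0 0 0 0 -0.1;0 0 0 0 0 0 -0.1;0 0 0 0 0 0 -0.1")

```text
time: 16.02
eef_pos: [0.6206, 0.0592, 0.1143]
tcp_rot: [0.353, 0.936, -0.0, -0.0]
contact_force: [-0.3, -1.0, -0.7]
opening: 0.451
finger_force: 0.0
```

```bash
python3 - <<'E'
from h import *
goto([.5825,.0907,.054],138.6)
p=ctrl.read_camera("wrist")
save({"color":np.clip(1.3*p["color"][40:440,170:470].astype(float),0,255).astype(np.uint8)},"w7.png",None,1.5)
print(p["extrinsics"].tolist(),p["fx"],p["cx"],p["cy"])
for t in ("spring","eye_center","eye_grip","post"):
    print(t,[(w(p,k["position"])[:3].round(4),round(k["p"],2),np.round(px(p,w(p,k["position"])[:3]))) for k in ctrl.look_for(p,t)[:2]])
E
```

```text
t 16.02 pos [0.6206 0.0592 0.1143] ang 138.63 F [-0.3 -1.  -0.7] tq [ 0.01 -0.    0.  ] open 0.451 ff 0.0
 rot [-0.03 -0.04  0.03]  shift [49.3 -1.5 60.4]
[[0.6604612166294199, 0.7508595092419075, -0.0009892974227239462, -0.45493456319987036], [0.7232738503241956, -0.6358417219352541, 0.2694072049586392, -0.41627757961333167], [0.2016579251247066, -0.1786485433117634, -0.9630258455550328, 0.15747040099083653], [0.0, 0.0, 0.0, 1.0]] 380.4276232704965 315.25210655237197 238.8556067716671
spring [(array([0.578 , 0.0974, 0.0471]), 0.57, array([315., 153.]))]
eye_center [(array([0.5881, 0.0861, 0.0442]), 0.94, array([312., 180.]))]
eye_grip [(array([0.5879, 0.0852, 0.0479]), 0.91, array([310., 182.]))]
post [(array([0.6403, 0.0425, 0.041 ]), 0.64, array([315., 288.])), (array([0.7077, 0.0241, 0.0279]), 0.52, array([358., 363.]))]
```

View pics/w7.png

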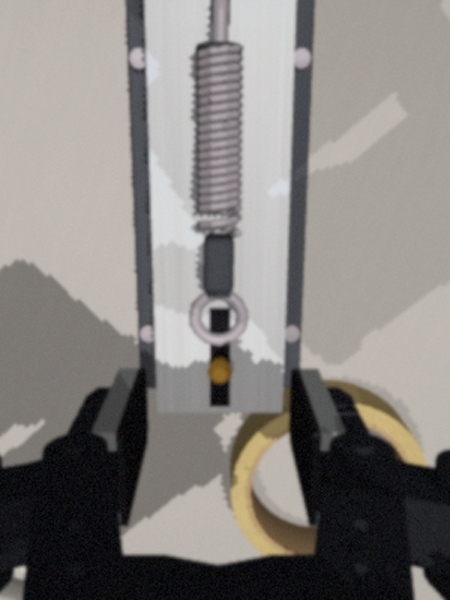

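The spring lies on the bar, with the eye at crop (218,318), the post at (219,371) and the block centred at column 218. Everything is in line.

```bash
python3 - <<'E'
from h import *
p=ctrl.read_camera("wrist")
f=lambda x,y,z:ray(p,170+x/1.5,40+y/1.5,z)
s=ctrl.get_state();T=R.from_quat(s["tcp_rot"]).as_matrix();o=s["eef_pos"]
for n,a in dict(eye=(218,318,.0325),post=(219.5,371,.041),b0=(218,235,.048),b1=(218.5,290,.048),coil0=(219,46,.045),coil1=(217,212,.045)).items():
    P=f(*a); print(n,P,(T.T@(P-o)*1000).round(1))
print("hole",(T.T@(np.array([.534,.1355,.03])-o)*1000).round(1))
E
```

```text
eye [0.6254 0.056  0.0325] [-4.9  0.8 82.1]
post [0.6413 0.0428 0.041 ] [-25.5   1.4  73.6]
b0 [0.5969 0.0811 0.048 ] [33.1  0.7 66.6]
b1 [0.6133 0.067  0.048 ] [11.5  1.  66.6]
coil0 [0.5469 0.1256 0.045 ] [100.1   1.1  69.6]
coil1 [0.5904 0.0863 0.045 ] [41.4  0.3 69.6]
hole [ 1.163e+02 -1.000e-01  8.460e+01]
```

send_rows(rows="0 0 0 20.5 0.9 30 -0.3;0 0 0 20.5 0.9 60 -0.3;0 0 0 20.5 0.9 80 -0.3;0 0 0 20.5 0.9 87 -0.3;0 0 0 20.5 0.9 89 -0.3;0 0 0 20.5 0.9 89 -0.3")

```text
time: 17.08
eef_pos: [0.6075, 0.0726, 0.0266]
tcp_rot: [0.354, 0.935, 0.0, 0.001]
contact_force: [-0.3, 0.7, 0.8]
opening: 0.353
finger_force: 0.0
```

send_rows(rows="0 0 0 0 0 0 -1;0 0 0 0 0 0 -1;0 0 0 0 0 0 -1;0 0 0 0 0 0 -1", grip_force=60)

```text
time: 17.58
eef_pos: [0.6075, 0.0726, 0.0269]
tcp_rot: [0.353, 0.935, 0.0, 0.001]
contact_force: [-1.0, 0.3, 6.1]
opening: 0.124
finger_force: 62.7
```

```bash
python3 - <<'E'
from h import *
goto([.5825,.0907,.054],138.6)
E
```

```text
t 17.57 pos [0.6075 0.0726 0.0269] ang 138.6 F [-1.   0.3  6.1] tq [-0.06  0.18  0.07] open 0.124 ff 62.7
 rot [ 0.06  0.1  -0.  ]  shift [ 30.6  -2.9 -27.1]
```

Gripped. Next I'll lift and tilt the eye end with the hook still in its hole.

send_rows(rows="0 -0.5 0 0 0 -2 -1;0 -1 0 0 0 -4.5 -1;0 -1.5 0 0 0 -7 -1;0 -2.2 0 0 0 -9.5 -1;0 -3 0 0 0 -12 -1;0 -3 0 0 0 -13 -1;0 -3 0 0 0 -13 -1")

```text
time: 18.45
eef_pos: [0.6066, 0.0728, 0.0387]
tcp_rot: [0.353, 0.935, -0.009, 0.025]
contact_force: [0.3, -0.1, -1.2]
opening: 0.12
finger_force: 61.9
```

```bash
python3 - <<'E'
from h import *
goto([.6075,.0726,.0269],138.6)
E
```

```text
t 18.45 pos [0.6066 0.0728 0.0387] ang 138.59 F [ 0.3 -0.1 -1.2] tq [-0.   -0.01  0.01] open 0.12 ff 61.9
 rot [ 0.01  3.01 -0.01]  shift [-0.2  0.5 11.9]
```

send_rows(rows="0 0 0 -3 0.2 0 -1;0 0 0 -6 0.3 0 -1;0 0 0 -9 0.4 0 -1;0 0 0 -12 0.5 0 -1;0 0 0 -15 0.5 0 -1;0 0 0 -18 0.5 0 -1;0 0 0 -21 0.5 0 -1;0 0 0 -21 0.5 0 -1")

```text
time: 19.45
eef_pos: [0.6209, 0.06, 0.0385]
tcp_rot: [0.354, 0.935, -0.009, 0.022]
contact_force: [-5.4, 5.0, -1.7]
opening: 0.12
finger_force: 61.8
```

send_rows(rows="0 0 0 0 0 0 -1;0 0 0 0 0 0 -1")

```text
time: 19.7
eef_pos: [0.6207, 0.0602, 0.0385]
tcp_rot: [0.354, 0.935, -0.009, 0.022]
contact_force: [-5.4, 4.2, -2.0]
opening: 0.121
finger_force: 61.8
```

```bash
python3 - <<'E'
from h import *
goto([.6075,.0726,.0269],138.6)
p=ctrl.read_camera("top"); q=ctrl.read_camera("side")
a=cv2.resize(p["color"][185:275,310:400],(400,400),interpolation=2)
b=cv2.resize(q["color"][195:275,190:290],(400,400),interpolation=2)
save({"color":np.clip(1.3*np.hstack([a,b]).astype(float),0,255).astype(np.uint8)},"w8.png")
E
```

```text
t 19.7 pos [0.6207 0.0602 0.0385] ang 138.56 F [-5.4  4.2 -2. ] tq [ 0.81  0.85 -0.05] open 0.121 ff 61.8
 rot [-0.11  2.72 -0.04]  shift [18.6  0.6 10.7]
```

View pics/w8.png

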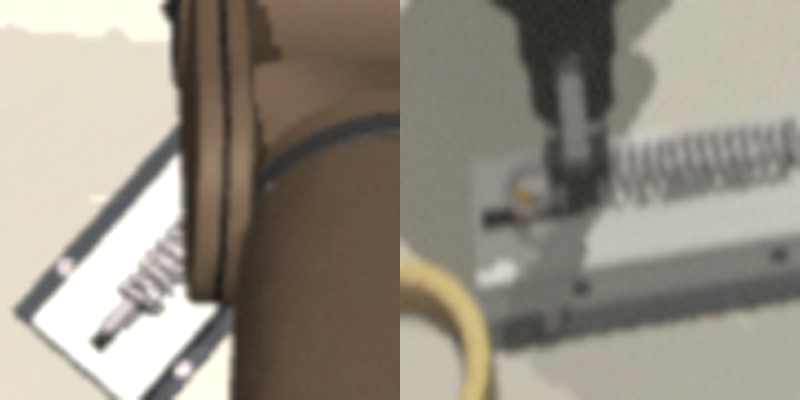

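The side view shows the brass post at (523,197), visible through the eye ring. The measured travel is about 2.5 mm short because of arm compliance, so I'll correct that and then lower carefully.

send_rows(rows="0 0 0 -1.5 0 0 -1;0 0 0 -3 0 0 -1;0 0 0 -3 0 0 -1;0 0 0 -3 0 0 -1")

```text
time: 20.3
eef_pos: [0.6226, 0.0584, 0.0385]
tcp_rot: [0.354, 0.935, -0.009, 0.021]
contact_force: [-5.4, 5.5, -1.4]
opening: 0.119
finger_force: 61.8
```

```bash
python3 - <<'E'
from h import *
goto([.6075,.0726,.0269],138.6)
s=ctrl.get_state();T=R.from_quat(s["tcp_rot"]).as_matrix();o=s["eef_pos"]
# eye in tool frame: at grip pose TCP=(.6075,.0726,.0266), eye at (.6254,.056,.0325)
a=np.radians(138.6);G=np.array([[np.cos(a),np.sin(a),0],[np.sin(a),-np.cos(a),0],[0,0,-1]])
e=G.T@(np.array([.6254,.056,.0325])-np.array([.6075,.0726,.0266])); print("eye in tool",e)
E=o+T@e; print("eye now",E,"post-eye in bar axes(tool)",G.T@(np.array([.6413,.0428,.041])-E)*1000)
E
```

```text
t 20.3 pos [0.6226 0.0584 0.0385] ang 138.56 F [-5.4  5.5 -1.4] tq [0.98 0.95 0.01] open 0.119 ff 61.8
 rot [-0.13  2.67 -0.05]  shift [21.2  0.6 10.6]
eye in tool [-0.02440477 -0.00061436 -0.0059    ]
eye now [0.64028281 0.04201971 0.0454941 ] post-eye in bar axes(tool) [-0.24699319  1.25798104  4.49410387]
```

send_rows(rows="0 0 0 0 1 0 -1;0 0 0 0 1 0 -1;0 0.2 0 0.1 1 1 -1;0 0.4 0 0.1 1 2 -1;0 0.6 0 0.2 1 3 -1;0 0.8 0 0.2 1 4 -1;0 0.8 0 0.2 1 4 -1")

```text
time: 21.18
eef_pos: [0.6233, 0.0589, 0.0349]
tcp_rot: [0.353, 0.935, -0.007, 0.015]
contact_force: [-6.8, 5.1, 0.6]
opening: 0.12
finger_force: 62.1
```

```bash
cat > e.py <<'E'
from h import *
goto([.6075,.0726,.0269],138.6)
s=ctrl.get_state();T=R.from_quat(s["tcp_rot"]).as_matrix();o=s["eef_pos"]
a=np.radians(138.6);G=np.array([[np.cos(a),np.sin(a),0],[np.sin(a),-np.cos(a),0],[0,0,-1]])
E=o+T@np.array([-.0244,-.0006,-.0059]); print("eye now",E,"post-eye",G.T@(np.array([.6413,.0428,.041])-E)*1000)
E
python3 e.py
```

```text
t 21.18 pos [0.6233 0.0589 0.0349] ang 138.59 F [-6.8  5.1  0.6] tq [0.93 1.21 0.13] open 0.12 ff 62.1
 rot [-0.17  1.86 -0.01]  shift [21.2 -0.2  7.4]
eye now [0.64107338 0.042473   0.04164071] post-eye [0.04626112 0.39515527 0.64071012]
```

send_rows(rows="0 0.2 0 0 0.2 1 -1;0 0.4 0 0.1 0.2 2 -1;0 0.6 0 0.1 0.2 3 -1;0 0.6 0 0.1 0.2 3 -1")

```text
time: 21.68
eef_pos: [0.6237, 0.0589, 0.0325]
tcp_rot: [0.354, 0.935, -0.005, 0.01]
contact_force: [-5.4, 3.5, 1.9]
opening: 0.12
finger_force: 62.3
```

```bash
python3 e.py
```

```text
t 21.68 pos [0.6237 0.0589 0.0325] ang 138.6 F [-5.4  3.5  1.9] tq [0.94 1.38 0.09] open 0.12 ff 62.3
 rot [-0.16  1.29 -0.01]  shift [21.4 -0.4  5.1]
eye now [0.64155669 0.04240888 0.03895172] post-eye [ 0.45120038  0.12363164 -2.04828269]
```

send_rows(rows="0 0.2 0 0 0 1 -1;0 0.4 0 0.1 0 2 -1;0 0.6 0 0.1 0 3 -1;0 0.6 0 0.1 0 3 -1")

```text
time: 22.18
eef_pos: [0.624, 0.0589, 0.0301]
tcp_rot: [0.353, 0.935, -0.003, 0.005]
contact_force: [-6.4, 4.5, 4.0]
opening: 0.121
finger_force: 62.5
```

```bash
python3 e.py
```

```text
t 22.18 pos [0.624  0.0589 0.0301] ang 138.6 F [-6.4  4.5  4. ] tq [1.03 1.52 0.12] open 0.121 ff 62.5
 rot [-0.14  0.7  -0.  ]  shift [21.5 -0.6  2.9]
eye now [0.64187332 0.04238599 0.03626729] post-eye [ 0.70384404 -0.06858784 -4.73271062]
```

send_rows(rows="0 0.4 0 0 0 0.7 -1;0 0.8 0 0.1 0 1.5 -1;0 1.2 0 0.1 0 2.2 -1;0 1.2 0 0.1 0 2.2 -1")

```text
time: 22.68
eef_pos: [0.6241, 0.059, 0.0281]
tcp_rot: [0.353, 0.935, 0.0, -0.004]
contact_force: [-5.8, 3.9, 4.8]
opening: 0.12
finger_force: 62.6
```

```bash
python3 e.py
```

```text
t 22.68 pos [0.6241 0.059  0.0281] ang 138.61 F [-5.8  3.9  4.8] tq [0.99 1.5  0.11] open 0.12 ff 62.6
 rot [-0.14 -0.5   0.01]  shift [21.4 -0.7  1.4]
eye now [0.64201619 0.04238844 0.03377187] post-eye [ 0.80939085 -0.16490378 -7.22812869]
```

send_rows(rows="0 0.1 0 0 0 0.6 -1;0 0.2 0 0 0 1.2 -1;0 0.2 0 0 0 1.2 -1")

```text
time: 23.05
eef_pos: [0.624, 0.059, 0.028]
tcp_rot: [0.353, 0.935, 0.001, -0.006]
contact_force: [-9.6, 4.0, 9.2]
opening: 0.117
finger_force: 63.2
```

```bash
python3 e.py
```

```text
t 23.05 pos [0.624 0.059 0.028] ang 138.61 F [-9.6  4.   9.2] tq [0.98 1.87 0.12] open 0.117 ff 63.2
 rot [-0.16 -0.72  0.01]  shift [21.4 -0.7  1.3]
eye now [0.64201721 0.04240463 0.03354833] post-eye [ 0.79944818 -0.17773184 -7.45166571]
```

send_rows(rows="0 0 0 1 0 -0.6 -1;0 0 0 2 0 -0.6 -1;0 0 0 3 0 -0.6 -1;0 0 0 4 0 -0.6 -1;0 0 0 5 0 -0.6 -1;0 0 0 5 0 -0.6 -1")

```text
time: 23.8
eef_pos: [0.6229, 0.0605, 0.0279]
tcp_rot: [0.353, 0.935, 0.001, -0.002]
contact_force: [-1.9, -3.1, 4.0]
opening: 0.119
finger_force: 62.5
```

```bash
python3 e.py; python3 - <<'E'
from h import *
q=ctrl.read_camera("side")
P=[.6413,.0428,.041]; print(np.round(px(q,P)))
u,v=np.array(px(q,P),int)
save({"color":np.clip(1.5*q["color"][v-28:v+28,u-25:u+50].astype(float),0,255).astype(np.uint8)},"w9.png",None,10)
E
```

```text
t 23.8 pos [0.6229 0.0605 0.0279] ang 138.6 F [-1.9 -3.1  4. ] tq [-0.26  0.72  0.17] open 0.119 ff 62.5
 rot [ 0.02 -0.24  0.  ]  shift [19.6 -1.1  1.1]
eye now [0.64083719 0.043861   0.03369392] post-eye [-1.04881229 -0.48980224 -7.30608401]
[221. 234.]
```

View pics/w9.png

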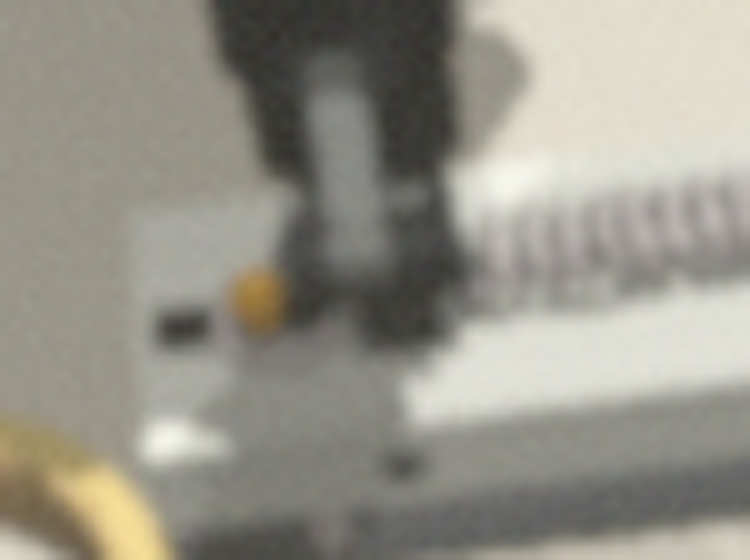

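The brass head at (258,300) stands clear above the ring, and the pull is now carried by the post. I'll re-seat the eye by recentring, tilting it down a little, easing back onto the post and releasing.

send_rows(rows="0 0 0 -2 0 0 -1;0 0.4 0 -4 0 0 -1;0 0.9 0 -4 0 0 -1;0 0.9 0 -4 0 0.3 -1;0 0.9 0 -4 0 0.3 -1")

```text
time: 24.48
eef_pos: [0.623, 0.0605, 0.0279]
tcp_rot: [0.353, 0.935, 0.004, -0.014]
contact_force: [-10.7, 1.7, 13.1]
opening: 0.123
finger_force: 63.7
```

```bash
python3 e.py
```

```text
t 24.48 pos [0.623  0.0605 0.0279] ang 138.59 F [-10.7   1.7  13.1] tq [0.57 1.88 0.06] open 0.123 ff 63.7
 rot [-0.12 -1.64 -0.01]  shift [19.6 -1.1  1.6]
eye now [0.64102116 0.04378971 0.03314009] post-eye [-0.86366826 -0.55799147 -7.85991417]
```

send_rows(rows="0 -0.4 0 1.5 0 -0.5 -1;0 -0.6 0 3 0 -0.8 -1;0 -0.6 0 4 0 -0.8 -1;0 -0.6 0 4 0 -0.8 -1")

```text
time: 24.98
eef_pos: [0.6229, 0.0606, 0.028]
tcp_rot: [0.354, 0.935, 0.002, -0.004]
contact_force: [0.7, -4.8, 3.3]
opening: 0.12
finger_force: 62.4
```

```bash
python3 e.py
```

```text
t 24.98 pos [0.6229 0.0606 0.028 ] ang 138.59 F [ 0.7 -4.8  3.3] tq [-0.61  0.39  0.16] open 0.12 ff 62.4
 rot [ 0.04 -0.54 -0.01]  shift [19.5 -1.2  1.2]
eye now [0.6408517  0.04394135 0.03362245] post-eye [-1.09106284 -0.55967342 -7.37754797]
```

send_rows(rows="0 0 0 -1 0 -0.3 -1;0 0 0 -1 0 -0.3 -0.4;0 0 0 -1 0 -0.3 -0.3;0 0 0 -1 0 -0.3 -0.3;0 0 0 -1 0 -0.3 -0.3")

```text
time: 25.6
eef_pos: [0.6226, 0.0612, 0.0278]
tcp_rot: [0.354, 0.935, 0.002, -0.006]
contact_force: [-0.1, -0.6, 0.5]
opening: 0.352
finger_force: 0.0
```

send_rows(rows="0 0 0 0 0 -10 -0.3;0 0 0 0 0 -40 -0.3;0 0 0 20 0 -90 -0.3;0 0 0 20 0 -90 -0.3;0 0 0 20 0 -90 -0.3;0 0 0 20 0 -90 -0.3")

```text
time: 26.35
eef_pos: [0.6075, 0.0732, 0.1166]
tcp_rot: [0.354, 0.935, 0.002, -0.007]
contact_force: [-0.6, 1.0, -1.3]
opening: 0.349
finger_force: 0.0
```

```bash
python3 - <<'E'
from h import *
goto([.5825,.0907,.054],138.6)
p=ctrl.read_camera("wrist")
P=np.array([.6413,.0428,.041]); u,v=np.round(px(p,P)).astype(int); print("post px pred",u,v)
for t in ("eye_center","eye_grip","post","coil_grip"):
    print(t,[(w(p,k["position"])[:3].round(4),round(k["p"],2)) for k in ctrl.look_for(p,t)[:1]])
g=p["color"].astype(int); hs=cv2.cvtColor(p["color"],cv2.COLOR_RGB2HSV)
br=(hs[...,1]>120)&(hs[...,0]<30)&(hs[...,2]>70); sub=br[v-25:v+25,u-25:u+25]; ys,xs=np.nonzero(sub); print("brass",xs.mean()+u-25,ys.mean()+v-25,xs.size)
np.save("wf.npy",p["color"]); m=g.mean(2).astype(int)
for r in range(v-32,v+24,2): print(r," ".join("%3d"%x for x in m[r,u-22:u+24:2]))
E
```

```text
t 26.35 pos [0.6075 0.0732 0.1166] ang 138.57 F [-0.6  1.  -1.3] tq [0.02 0.   0.  ] open 0.349 ff 0.0
 rot [-0.1  -0.83 -0.03]  shift [29.4 -3.3 63. ]
post px pred 314 316
eye_center [(array([0.6036, 0.0751, 0.0496]), 0.96)]
eye_grip [(array([0.6057, 0.076 , 0.0488]), 0.89)]
post [(array([0.6403, 0.0415, 0.0369]), 0.77)]
coil_grip [(array([0.5915, 0.0972, 0.0463]), 0.87)]
brass 313.37125748502996 314.79041916167665 167
284 151 125 128 133 128 130 112  90  53  44  39  37  35  39  38  32  31  60  92 102 113 116 112
286 121 110 111 110 112 109 108  91  47  40  37  39  38  40  37  34  33  70 103 107 109 109 107
288 110 109 110 110 108 107 106  91  43  36  38  38  37  38  38  36  36  74 105 107 109 109 109
290 109 109 110 109 109 108 108  89  40  40  38  40  35  38  38  35  38  73 104 107 108 110 108
292 108 109 110 109 108 107 103  81  40  37  41  36  35  38  37  34  33  61  95 106 108 108 108
294 110 107 110 110 108  98  84  69  46  43  38  38  38  38  40  34  40  59  72  96 108 109 109
296 107 108 110 108 104  81  77  78  70  47  39  40  43  46  41  46  61  80  76  76  93 106 108
298 
[... 1311 characters left out ...]
  99 104 106 107 108 106 107
326 107 106 106 109 107 107 106  95  43  17  19  16  29  27  71 104 105 105 106 106 115 118 108
328 106 107 109 108 106 107 105  94  39  12   3  14  13  17  72 105 107 105 107 117 145 151 124
330 107 108 106 109 107 105 105  95  41  15  13  10  15  20  71 103 105 106 121 144 161 162 151
332 107 106 107 107 108 107 104  95  43  14   7   6  12  12  69 105 107 128 153 160 162 163 161
334 107 104 108 108 107 107 107  93  43  10  12   8   8  11  71 109 129 154 160 161 161 164 160
336 106 105 106 108 107 105 104  97  64  57  57  55  55  59  95 138 154 158 160 161 162 162 161
338 105 106 106 108 109 104 102 102 102 102 101 100  99 111 142 158 160 158 159 161 162 160 161
```

```bash
python3 - <<'E'
from h import *
from scipy.optimize import least_squares
p=ctrl.read_camera("wrist"); m=cv2.GaussianBlur(p["color"].mean(2),(3,3),0)
# outer ring edge: left and right crossings of level ~98 between bar(108) and ring(85)
L=[];
for r in range(297,319,2):
    row=m[r]; c=[x for x in range(292,314) if row[x]<97]; L.append((c[0],r))
    c=[x for x in range(345,322,-1) if row[x]<97]; L.append((c[0],r))
W=np.array([ray(p,u,v,.0335)[:2] for u,v in L])
f=least_squares(lambda q:np.hypot(W[:,0]-q[0],W[:,1]-q[1])-q[2],[.64,.044,.0125],loss="soft_l1",f_scale=.0005)
print(f.x,"rms",np.sqrt((f.fun**2).mean()))
g=least_squares(lambda q:np.hypot(W[:,0]-q[0],W[:,1]-q[1])-.0125,[.64,.044]); print("fixed R",g.x)
po=ray(p,313.4,314.8,.040)[:2];print("post",po)
a=np.radians(-41.4);B=np.array([[np.cos(a),np.sin(a)],[-np.sin(a),np.cos(a)]])
for c in (f.x[:2],g.x): print("eye-post bar axes mm",B@(c-po)*1000)
h=np.array([.534,.1355]);print("hole->post",B@(po-h)*1000)
E
```

```text
[0.64031064 0.04655702 0.01254095] rms 0.00022809858450868953
fixed R [0.64033431 0.04654457]
post [0.6416 0.0429]
eye-post bar axes mm [-3.3855921  1.8905024]
eye-post bar axes mm [-3.35960303  1.8968212 ]
hole->post [141.94942982   1.69687166]
```

The eye is 3.9 mm from the post axis, which is consistent with it bearing on the shaft under the head. To make sure the hook end is fully seated, I'll press lightly on the coil's hook end with shut fingers.

```bash
python3 - <<'E'
from h import *
goto([.5555,.1175,.056],138.6)
E
```

```text
t 26.65 pos [0.6082 0.0733 0.1175] ang 138.58 F [0.9 0.1 0.1] tq [ 0.   -0.03 -0.02] open 0.353 ff 0.0
 rot [-0.04 -0.75 -0.02]  shift [68.  -1.7 62.4]
```

send_rows(rows="0 -0.7 0 34 -1 0 -1;0 -0.7 0 68 -1.7 0 -1;0 -0.7 0 68 -1.7 30 -1;0 -0.7 0 68 -1.7 55 -1;0 -0.7 0 68 -1.7 62 -1;0 -0.7 0 68 -1.7 62 -1;0 -0.7 0 68 -1.7 62 -1")

```text
time: 27.52
eef_pos: [0.5569, 0.1175, 0.0583]
tcp_rot: [0.354, 0.935, 0.0, 0.001]
contact_force: [-1.1, -0.4, 0.2]
opening: 0.003
finger_force: 0.0
```

send_rows(rows="0 0 0 0 0 3 -1;0 0 0 0 0 6 -1;0 0 0 0 0 8 -1;0 0 0 0 0 9 -1;0 0 0 0 0 10 -1;0 0 0 0 0 10 -1")

```text
time: 28.28
eef_pos: [0.5558, 0.1177, 0.0475]
tcp_rot: [0.354, 0.935, 0.0, -0.0]
contact_force: [-1.2, 0.2, 3.2]
opening: -0.001
finger_force: 1.6
```

The coil's hook end is about 5 mm too high, so the press is needed. I'll press on gently.

send_rows(rows="0 0 0 0 0 0.7 -1;0 0 0 0 0 1.4 -1;0 0 0 0 0 1.4 -1")

```text
time: 28.65
eef_pos: [0.5561, 0.1178, 0.0472]
tcp_rot: [0.354, 0.935, 0.0, -0.0]
contact_force: [-3.8, -0.0, 8.9]
opening: -0.001
finger_force: 4.4
```

Vertical friction at the hook is holding it up. I'll grip the coil, pull it hookward to unload the hole wall, and lower it level.

send_rows(rows="0 0 0 0 0 -20 -1;0 0 0 0 0 -40 -0.2;0 0 0 0 0 -40 -0.2;0 0 0 0 0 -40 -0.2;0 0 0 0 0 -40 -0.2")

```text
time: 29.28
eef_pos: [0.5551, 0.1175, 0.0848]
tcp_rot: [0.354, 0.935, -0.0, -0.001]
contact_force: [-0.4, 0.3, 0.5]
opening: 0.403
finger_force: 0.0
```

```bash
python3 - <<'E'
from h import *
goto([.5708,.1047,.029],140)
p=ctrl.read_camera("wrist"); m=p["color"].mean(2).astype(int)
for P in ([.5708,.1047,.048],[.5555,.1175,.048],[.547,.124,.044]): print(np.round(px(p,P)))
u,v=np.round(px(p,[.5708,.1047,.048])).astype(int)
for r in range(v-70,v+10,8): print(r," ".join("%3d"%x for x in m[r,u-34:u+34:2]))
E
```

```text
t 29.27 pos [0.5551 0.1175 0.0848] ang 138.59 F [-0.4  0.3  0.5] tq [-0.01 -0.05 -0.  ] open 0.403 ff 0.0
 rot [-0.06 -0.07 -1.41]  shift [-20.3   0.8  55.8]
[315. 305.]
[314. 270.]
[313. 248.]
235 142 145 146 144 146 145 146 144 145 144 144 141 137 112  83  85 104 117 120 113 110 139 145 145 145 146 147 146 146 148 145 145 144 145
243 143 144 145 143 145 144 145 145 146 146 145 143 129  99  84  85 104 115 120 111 109 137 144 145 146 146 146 146 147 148 145 146 145 144
251 143 142 143 143 144 144 142 111  85  73  42  29  26  27  33  68  96 109 113 103  72  35  28  31  59 105 139 146 146 146 145 146 147 145
259 142 143 144 142 143 145 145 140 117  76  58  67  59  55  64  73  70  67  84 103 105 102 108 104  98 131 145 147 146 146 143 146 145 144
267 146 143 146 154 161 163 161 151 118  87  75  75  74  95 100  80  69  83  73  71  75  91 101  99 100 106 138 145 146 145 143 145 145 145
275 162 162 162 162 162 163 164 162 157 159 146 105  89  91  97 111 112 103  98  80  83  83  76  66  69  61  75  84 107 138 142 144 144 144
283 161 161 162 162 161 163 164 163 159 144  90  88 102  97  92 102 110 114 117 122 120 115 102  70  57  72  95 105 102  88  83  82  87 112
291 106 106 106 113 141 159 156 135 110  96  72  72  74  71  71  71  74  87  92  94  93  78  67  64  63  75 100 106 107 107 105 106  99  85
299 108 106 106 106 106 107 108 109 108 104  88  61  55  61  70  75  72  80  85  83  76  67  62  62  66  61  82  88 103 105 104 107 106 106
307 107 104 105 105 106 104 107 107 106 107  98  82  80  80  81  86  90  90  89  88  84  72  67  58  57  63  76  88  99 106 105 107 106 104
```

send_rows(rows="0 2.5 -1.4 -20 0.8 10 -0.2;0 2.5 -1.4 -20 0.8 25 -0.2;0 2.5 -1.4 -20 0.8 40 -0.2;0 2.5 -1.4 -20 0.8 50 -0.2;0 2.5 -1.4 -20 0.8 56 -0.2;0 2.5 -1.4 -20 0.8 56 -0.2;0 2.5 -1.4 -20 0.8 56 -0.2")

```text
time: 30.2
eef_pos: [0.5717, 0.1051, 0.0302]
tcp_rot: [0.342, 0.939, 0.008, -0.02]
contact_force: [-0.1, 0.9, 0.9]
opening: 0.4
finger_force: 0.0
```

send_rows(rows="0 0 0 0 0 0 -1;0 0 0 0 0 0 -1;0 0 0 0 0 0 -1;0 0 0 0 0 0 -1", grip_force=60)

```text
time: 30.7
eef_pos: [0.5712, 0.1047, 0.0299]
tcp_rot: [0.342, 0.939, 0.007, -0.02]
contact_force: [-3.6, -1.4, 3.6]
opening: 0.191
finger_force: 61.2
```

```bash
python3 - <<'E'
from h import *
goto([.5708,.1047,.024],140)
E
```

```text
t 30.7 pos [0.5712 0.1047 0.0299] ang 139.98 F [-3.6 -1.4  3.6] tq [-0.54  0.23 -0.15] open 0.191 ff 61.2
 rot [-0.   -2.49 -0.02]  shift [ 0.1 -0.3  5.9]
```

send_rows(rows="0 0 0 1 0 0 -1;0 0 0 2 0 0 -1;0 0 0 3 0 0 -1;0 0 0 4 0 0 -1;0 0 0 4 0 0 -1")

```text
time: 31.32
eef_pos: [0.5704, 0.1056, 0.0302]
tcp_rot: [0.342, 0.939, 0.007, -0.017]
contact_force: [3.0, -8.2, -1.1]
opening: 0.191
finger_force: 60.7
```

```bash
python3 - <<'E'
from h import *
goto([.5712,.1047,.0299],140)
E
```

```text
t 31.32 pos [0.5704 0.1056 0.0302] ang 139.99 F [ 3.  -8.2 -1.1] tq [-1.37 -0.52 -0.23] open 0.191 ff 60.7
 rot [ 0.09 -2.15 -0.01]  shift [-1.2 -0.1  0.2]
```

send_rows(rows="0 -0.5 0 0.3 0 1 -1;0 -1 0 0.5 0 2 -1;0 -1.4 0 0.5 0 3 -1;0 -1.4 0 0.5 0 3 -1")

```text
time: 31.82
eef_pos: [0.57, 0.1059, 0.0275]
tcp_rot: [0.342, 0.94, 0.003, -0.006]
contact_force: [2.1, -8.5, -0.7]
opening: 0.188
finger_force: 60.9
```

```bash
python3 - <<'E'
from h import *
goto([.5712,.1047,.0299],140)
E
```

```text
t 31.82 pos [0.57   0.1059 0.0275] ang 140.01 F [ 2.1 -8.5 -0.7] tq [-1.52 -0.46 -0.21] open 0.188 ff 60.9
 rot [ 0.09 -0.73  0.01]  shift [-1.6 -0.2 -2.4]
```

send_rows(rows="0 -0.3 0 0.2 0 1 -1;0 -0.6 0 0.2 0 2 -1;0 -0.8 0 0.2 0 3 -1;0 -0.8 0 0.2 0 3 -1")

```text
time: 32.33
eef_pos: [0.5702, 0.1058, 0.0269]
tcp_rot: [0.342, 0.94, 0.0, 0.0]
contact_force: [-1.9, -9.9, 11.3]
opening: 0.189
finger_force: 62.4
```

```bash
python3 - <<'E'
from h import *
goto([.5712,.1047,.0299],140)
E
```

```text
t 32.33 pos [0.5702 0.1058 0.0269] ang 140.01 F [-1.9 -9.9 11.3] tq [-1.63  0.45 -0.28] open 0.189 ff 62.4
 rot [0.03 0.05 0.01]  shift [-1.4 -0.2 -3. ]
```

send_rows(rows="0 0 0 -1.5 0 -0.5 -1;0 0 0 -3 0 -0.8 -1;0 0 0 -3.5 0 -0.8 -1;0 0 0 -3.5 0 -0.8 -1")

```text
time: 32.83
eef_pos: [0.5707, 0.1054, 0.0269]
tcp_rot: [0.342, 0.94, 0.001, -0.002]
contact_force: [-6.7, -5.0, 12.0]
opening: 0.192
finger_force: 62.5
```

```bash
python3 - <<'E'
from h import *
goto([.5712,.1047,.0299],140)
E
```

```text
t 32.83 pos [0.5707 0.1054 0.0269] ang 139.97 F [-6.7 -5.  12. ] tq [-0.76  0.95 -0.24] open 0.192 ff 62.5
 rot [-0.02 -0.29 -0.03]  shift [-0.8 -0.2 -3. ]
```

send_rows(rows="0 0 0 0 -0.7 -0.3 -1;0 0 0 0 -1.5 -0.6 -1;0 0 0 0 -2 -0.8 -1;0 0 0 0 -2 -0.8 -1")

```text
time: 33.33
eef_pos: [0.571, 0.1048, 0.0269]
tcp_rot: [0.342, 0.94, 0.003, -0.0]
contact_force: [1.9, -0.9, 6.2]
opening: 0.193
finger_force: 61.6
```

```bash
python3 - <<'E'
from h import *
goto([.5712,.1047,.0299],140)
E
```

```text
t 33.33 pos [0.571  0.1048 0.0269] ang 139.95 F [ 1.9 -0.9  6.2] tq [ 0.11 -0.36 -0.14] open 0.193 ff 61.6
 rot [ 0.27 -0.12 -0.05]  shift [-0.2  0.  -3. ]
```

Balanced now, so I'll release and probe the coil height again with shut fingers.

send_rows(rows="0 0 0 0 0 -0.4 -0.4;0 0 0 0 0 -0.4 -0.2;0 0 0 0 0 -0.4 -0.2;0 0 0 0 0 -0.4 -0.2;0 0 0 0 0 -20 -0.2;0 0 0 10 0 -50 -0.2;0 0 0 20 0 -50 -1;0 0 0 20 0 -50 -1")

```text
time: 34.33
eef_pos: [0.5531, 0.1174, 0.0756]
tcp_rot: [0.342, 0.94, 0.001, -0.002]
contact_force: [0.5, 0.4, -0.5]
opening: 0.008
finger_force: 0.0
```

```bash
python3 - <<'E'
from h import *
goto([.5555,.1178,.051],138.6)
E
```

```text
t 34.33 pos [0.5531 0.1174 0.0756] ang 140.03 F [ 0.5  0.4 -0.5] tq [ 0.03 -0.02  0.03] open 0.008 ff 0.0
 rot [ 0.02 -0.3   1.43]  shift [-1.7  1.8 24.6]
```

send_rows(rows="0 -0.3 0 -1.7 1.8 12 -1;0 -0.3 0 -1.7 1.8 24 -1;0 -0.3 0 -1.7 1.8 25 -1;0 -0.3 0 -1.7 1.8 26 -1;0 -0.3 0 -1.7 1.8 27 -1;0 -0.3 0 -1.7 1.8 28 -1;0 -0.3 0 -1.7 1.8 29 -1;0 -0.3 0 -1.7 1.8 29 -1")

```text
time: 35.33
eef_pos: [0.5561, 0.1174, 0.0466]
tcp_rot: [0.342, 0.94, 0.0, 0.0]
contact_force: [0.7, 0.1, -0.2]
opening: -0.001
finger_force: 0.0
```

```bash
python3 - <<'E'
from h import *
goto([.5555,.1178,.043],138.6)
E
```

```text
t 35.33 pos [0.5561 0.1174 0.0466] ang 139.99 F [ 0.7  0.1 -0.2] tq [ 0.04 -0.03  0.  ] open -0.001 ff 0.0
 rot [0.03 0.   1.39]  shift [ 0.8 -0.1  3.6]
```

send_rows(rows="0 0 0 0 0 1 -1;0 0 0 0 0 1.5 -1;0 0 0 0 0 1.5 -1")

```text
time: 35.7
eef_pos: [0.5561, 0.1173, 0.045]
tcp_rot: [0.342, 0.94, 0.0, 0.0]
contact_force: [1.5, -0.0, -0.3]
opening: -0.0
finger_force: 0.0
```

send_rows(rows="0 0 0 0 0 1 -1;0 0 0 0 0 1.5 -1;0 0 0 0 0 1.5 -1")

```text
time: 36.08
eef_pos: [0.5561, 0.1174, 0.0434]
tcp_rot: [0.342, 0.94, 0.0, 0.0]
contact_force: [-0.7, 0.7, 1.1]
opening: 0.002
finger_force: 0.0
```

send_rows(rows="0 0 0 0 0 0.7 -1;0 0 0 0 0 1.4 -1;0 0 0 0 0 1.4 -1")

```text
time: 36.45
eef_pos: [0.5563, 0.1174, 0.0425]
tcp_rot: [0.342, 0.94, 0.0, 0.0]
contact_force: [-1.1, -0.3, 2.3]
opening: 0.002
finger_force: 1.4
```

send_rows(rows="0 0 0 0 0 0.6 -1;0 0 0 0 0 0.6 -1;0 0 0 0 0 -10 -1;0 0 0 0 0 -40 -1;0 0 0 -50 0 -72 -0.3;0 0 0 -50 0 -72 -0.3;0 0 0 -50 0 -72 -0.3;0 0 0 -50 0 -72 -0.3")

```text
time: 37.45
eef_pos: [0.5928, 0.0857, 0.1125]
tcp_rot: [0.342, 0.94, -0.0, -0.001]
contact_force: [-0.9, 0.4, -1.2]
opening: 0.346
finger_force: 0.0
```

```bash
python3 - <<'E'
from h import *
goto([.6075,.0732,.1166],138.6)
p=ctrl.read_camera("wrist"); m=p["color"].mean(2).astype(int)
u,v=np.round(px(p,[.6413,.0428,.0335])).astype(int); print(u,v,np.round(px(p,[.6413,.0428,.0405])))
hs=cv2.cvtColor(p["color"],cv2.COLOR_RGB2HSV)
br=(hs[...,1]>120)&(hs[...,0]<30)&(hs[...,2]>60); ys,xs=np.nonzero(br[v-20:v+20,u-20:u+20]); print("brass",xs.mean()+u-20,ys.mean()+v-20,xs.size)
for r in range(v-24,v+18,2): print(r," ".join("%3d"%x for x in m[r,u-26:u+28:2]))
E
```

```text
t 37.45 pos [0.5928 0.0857 0.1125] ang 140.02 F [-0.9  0.4 -1.2] tq [-0.03 -0.   -0.  ] open 0.346 ff 0.0
 rot [-0.08 -0.15  1.42]  shift [-19.3  -0.1  -4.2]
312 339 [312. 344.]
brass 311.34444444444443 342.05555555555554 180
315 105 106 107 108 107 109 109 106 104 105  64  36  38  40  39  35  38  36  35  54  97 107 107 108 106 108 106
317 104 104 106 107 105 109 107 108 105 102  60  35  38  38  37  34  38  37  34  54  98 105 107 108 107 106 106
319 104 104 106 106 109 108 107 106 104  95  54  37  38  37  39  37  37  34  32  47  90 107 108 108 107 107 106
321 103 103 107 106 107 108 105 104  89  73  49  37  36  38  39  36  38  38  36  42  75  99 108 107 108 106 105
323 104 105 107 106 108 108 107  91  72  76  65  39  39  41  37  34  39  35  38  55  70  78 101 109 115 111 106
325 104 104 107 106 108 108 100  78  77  88  83  57  38  27  31  30  40  55  61  79  82  75  83 126 154 139 111
327 105 103 106 106 107 106  88  78  86  87  79  54  24  10  14  17  57  90  88  84  89 101 100 130 159 157 129
329 105 103 106 105 105  99  76  85  87  79  52  19  12   9   0  11  58  99 102  89 103 13
[... 777 characters left out ...]
 128 134 132 152 161 161 161
345 104 105 106 105 108 108 105  92  85  69  62  72  72  73  68  62  57  71  92 123 134 134 145 161 160 160 161
347 104 106 106 104 106 107 106 101  90  80  65  70  74  75  70  64  72  83  88 103 130 142 157 161 161 159 160
349 103 104 104 105 108 108 106 105 103  91  65  65  72  71  70  75  85  88  90 109 144 159 162 162 162 159 161
351 103 106 105 105 108 109 107 103 104  90  43  44  51  62  70  75  81  91  97 119 151 160 161 162 162 160 158
353 104 105 105 104 109 106 105 104 103  89  34   8  20  22  35  35  79 100 104 108 139 159 161 162 161 159 162
355 103 103 104 106 106 108 105 104 105  85  28   7   6  12   8  26  78 103 103 111 145 159 160 162 160 160 160
```

```bash
python3 -c "
from plant import ctrl; print(ctrl.sign_off())"
```

```text
the job is handed in; nothing more can be done
None
```

The job is handed in at about 37 s. By my last camera and touch checks, the hook is fully in its hole with the coil down on the bar and the eye is round the post under its head. The highest force I read at the wrist was about 17 N; the sign-off call returned no verdict.

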